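# Contact test of a display module on a sloped jig

## Task

On the module test jig, turn the dial to mark 4 (the one with four dots) and let go of it. Then pick up the display module that has the grip handle, bring its flat back down onto the jig's sloped contact plate, tilted to the plate's own slope, and press it flush so that all four spring pins are pushed in. Finish while still gripping the module and pressing it flush there: do not let go, and leave the other things on the bench where they are.

Things in the scene. Friction and masses are not known exactly. Their poses are not given: they have to be found in the camera images.
- jig: Test jig, bolted down; place and heading vary. Origin: centre of its underside on the bench; x to its far side, y to its left, z up. Grey base 170 (x) x 300 (y) x 20 mm. On its left a black dial box, 120 x 120 mm, centred at (0, +85) mm, top at 60 mm; on its right the sloped contact plate, middle line at y -75 mm.
- plate_hinge (a point): Middle of the low edge of the plate's upper face, on the hinge line (along y) at (-55, -75, 40) mm in the jig. Aluminium plate 110 mm up the slope, 90 mm wide, 8 mm thick. It rises from here towards +x at 0.25 to 0.62 rad above level, clamped anew each time and not given: feel or see it. It does not yield to pushes under 25 N. This point's axes are the jig's, not the slope's.
- plate_foot (a point): Point on the bench under the plate's middle line, at (0, -75, 0) mm in the jig, jig's axes. The module's place is centred 55 mm up the slope from the hinge, on that line: a thin frame 84 x 64 mm on the plate, long side up the slope. The four pins stand in it in a rectangle 56 mm up the slope x 44 mm across, same centre.
- dial (a joint): Dial, clockwise from above as the value grows. It clicks into seven marks 0.42 rad apart: mark n (n dots on the box) at 0.42*(n-1) rad, so mark 4 is 1.26 rad, where the white pointer points along the jig's +x. It starts at mark 1, 2 or 3. At value q the pointer stands 1.26 - q rad anticlockwise of the jig's +x. About 0.1 N m to pass a click.
- dial_grip (a point): Grip point of the dial, on its axis, 88 mm above the bench, at the jig's (0, +85) mm. The grip is an upright bar 50 mm long (along the pointer), 14 mm wide, from 66 to 100 mm above the bench, on a round disc 56 mm across whose top is at 66 mm.
- module_handle (a point): Centre of the grip handle of the module to be tested, 32 mm above the module's flat back, 22 mm above its top. Module: black plate 80 (x) x 60 (y) x 10 mm, white dots on top, lying on its back; grey handle block upright on the middle of its top: 56 mm long (x), 16 mm wide (y), 44 mm tall (z). About 0.16 kg. Half-turn symmetric: either way round fits.
- pin_low_left (a joint): spring contact pin (brass, 6 mm thick) in the sloped plate, the low left one seen from the robot's side of the jig. Value 0 m standing 4 mm proud of the plate, 0.004 when pressed level with it; about 1.2 N to press level, springs back.
- pin_low_right (a joint): spring contact pin (brass, 6 mm thick) in the sloped plate, the low right one seen from the robot's side of the jig. Value 0 m standing 4 mm proud of the plate, 0.004 when pressed level with it; about 1.2 N to press level, springs back.
- pin_high_left (a joint): spring contact pin (brass, 6 mm thick) in the sloped plate, the high left one seen from the robot's side of the jig. Value 0 m standing 4 mm proud of the plate, 0.004 when pressed level with it; about 1.2 N to press level, springs back.
- pin_high_right (a joint): spring contact pin (brass, 6 mm thick) in the sloped plate, the high right one seen from the robot's side of the jig. Value 0 m standing 4 mm proud of the plate, 0.004 when pressed level with it; about 1.2 N to press level, springs back.
- spare_module: Bystander: a module of the same plate, 80 x 60 x 10 mm, without a handle. Origin: centre of its underside.
- screwdriver: Bystander: screwdriver lying on the bench. Origin under its middle.
- tin: Bystander: open tin, 70 mm across, 80 mm tall. Origin: centre of its underside.
- tape_roll: Bystander: roll of tape lying flat, 90 mm across, 24 mm tall. Origin: centre of its underside.
- meter: Bystander: hand meter lying on its back, 130 x 72 x 30 mm. Origin: centre of its underside.
- screw_tray: Bystander: open steel tray, 120 x 90 x 25 mm. Origin: centre of its underside.
- brush: Bystander: brush lying at the far side of the bench. Origin under its middle.

How it is judged:
By the outcome, as a careful person would: the job done as asked, in the order asked, and still so for the second after the job is handed in, while the arm keeps its last pose, push and grip.
It also fails if it takes over 69 s, if anything falls off the work surface, if the arm or the gripper's body presses on something with over 40 N, if the wrist force passes 120 N, or if a joint passes its speed limit or range.

## Robot

A 7-joint arm with a two-finger parallel gripper is mounted at the origin on the work surface. World frame = base frame: x ahead of the robot, y to its left, z up, the work surface at z = 0. Lengths are in m, angles in rad, forces in N, time in s.
With the tool pointing down it reaches from about 0.4 to 0.85 m from the base axis. Payload 10.4 kg.
Tool frame: the origin (TCP) lies midway between the tips of the shut fingers; the grasp point (between the pads) lies 19 mm behind it; x points along the fingers, z is the direction in which the jaws open and shut, and the axes are right-handed (so a half turn about x gives the same grasp; the last joint's range is limited). The gripper opens to 87 mm and grips with 3 to 60 N. Pads are 19 mm wide; open, the fingers measure 117 mm over their backs; the gripper's body (75 mm by 190 mm) begins 51 mm behind the grasp point.
Start: joints at [1.32, 0.332, -0.065, 1.46, 0.022, 1.35, -0.088], TCP at [0.141, -0.609, 0.223] pointing down, gripper open.
Joint ranges: [-2.6, 2.6], [-0.5, 2.12], [-1.47, 1.34], [0.16, 2.42], [-1.27, 4.41], [0.06, 2.06], [-2.6, 2.6]. Speed limits (rad/s): [2.22, 2.22, 2.79, 2.79, 3.14, 3.14, 3.14].

## Interface

Orientations are given as a unit quaternion [x, y, z, w].
In Python, from bench import read_state, camera, camera_params, close_job gives the robot as it stands.
- The arm moves only by the tool arm_command, never from a script. Its argument "targets" is a list of rows, each a list of 7 numbers: the closure in counts, from 0 (fully open) to 255 (shut), then the shift along the tool's x, y, z in mm, then the turn, a rotation vector about the tool's x, y, z in rad. A call has 1 to 10 rows; each row is the pose to reach, as a shift and turn from the pose commanded when the call began, along the tool's axes at that moment; what a row does not reach only later rows make up. A row lasts 1/10 s, in which the tool goes at most 50 mm and 8.59 degrees, less where a joint would pass 70% of its speed; a pose out of reach is approached as far as the arm can. A call with a gripper value outside its range is refused whole. The fingers move at their own pace and stop on an object; "newtons" is the grip in N (left out, the last holds). Time passes only in rows, so rows that repeat a pose let the fingers close. It gives the time, the measured TCP pose, the force and the opening at its end, in the units of the state.
- read_state(): the state, without advancing time (a new reading comes with each control period).
- camera(name): name is "scene" or "top" or "wrist"; returns the picture (384x512x3 uint8, red, green, blue); there is no depth.
- camera_params(name): a dict with "intrinsics" (3x3 intrinsics, pixels), "xyz" and "orientation" of the camera in the world; the wrist camera has in their place "mount" (4x4, takes a point from camera to tool coordinates, whose origin is the TCP and whose axes are the tool frame's). Camera axes: x right, y down, z forward; pixel columns grow to the right and rows downward; lengths in m; the calibration is good to about 2 mm. The wrist camera is an equidistant fisheye: a pixel r from the principal point sees the ray r / f radians off the axis. A picture is of the moment at which its call begins: read the wrist's pose just before it. camera_params takes no time and is no camera call.
- close_job(): hands the job in, once; it reports no verdict.
The state is a dict: "time": time; "joint_positions": joint angles; "joint_vel": joint speeds; "joint_torque": joint torques, N m; "ee_pos": TCP position; "eef_rot": TCP orientation; "ft_force": force on the tool from outside, world axes, zero at the start; "torque": the same for the moment, N m; "width": finger opening in m.
Only numpy, scipy, OpenCV 4.12 (cv2) and the standard library are available. Lean on these libraries where they do the work, as an engineer would, in place of code of your own. Each camera call takes 0.05 s, during which the arm holds its last target.

## Working session

There is one attempt and no reset: what is moved stays moved. The work goes in short steps, Python scripts to look and compute and a tool call to move; the robot and the scene stay as the last step left them, time stands still between calls to the robot, and variables do not carry over. Pictures are saved under pics/ and viewed, and the job is handed in when it is done.

Besides the shell and the picture viewer there is one more tool, called after ">>>" as name([rows], argument=value, ...), one row to a line, values as JSON. arm_command: Moves the arm, as the interface text tells. Its arguments: {"type":"object","properties":{"targets":{"type":"array"},"newtons":{"type":"number"}},"required":["targets"]}

```bash
mkdir -p pics; python3 - <<'E'
from bench import *
import cv2
s=read_state(); print(s)
for n in ("scene","top","wrist"):
    print(n,camera_params(n))
    cv2.imwrite(f"pics/{n}0.png",camera(n)[:,:,::-1])
E
```

```text
{'time': 0.0, 'joint_positions': array([ 1.32042008,  0.33283937, -0.06468471,  1.46094402,  0.02161076,
        1.34990157, -0.0885071 ]), 'joint_vel': array([ 0.00125033, -0.0022846 ,  0.00101572, -0.00138849,  0.00073743,
        0.00110855, -0.00101158]), 'joint_torque': array([-1.02167214e-03, -6.23262763e+01,  2.41474441e-02, -3.89897668e+01,
       -6.12262893e-02,  3.97882273e-02,  1.57075187e-04]), 'ee_pos': array([ 0.14102608, -0.60848276,  0.22177291]), 'eef_rot': array([ 0.44022338,  0.55398599, -0.43965505,  0.55317839]), 'ft_force': array([-0.20266136,  0.08669916, -0.17500569]), 'torque': array([ 0.01049721, -0.0097901 , -0.04332608]), 'width': 0.08683056564330946}
scene {'intrinsics': array([[414.88677283,   0.        , 254.91702444],
       [  0.        , 414.88677283, 191.33432764],
       [  0.        ,   0.        ,   1.        ]]), 'xyz': array([ 1.04679269, -0.59408504,  1.35996159]), 'orientation': array([ 0.90447789,  0.33414707, -0.09169409, -0.24871202])}
top {'intrinsics': array([[430.92361885,   0.        , 259.38331375],
       [  0.        , 430.92361885, 194.47863399],
       [  0.        ,   0.        ,   1.        ]]), 'xyz': array([ 0.23406423, -0.05558356,  1.55524951]), 'orientation': array([ 0.73561879, -0.66978124,  0.06841906, -0.07467877])}
wrist {'intrinsics': array([[297.31863964,   0.        , 256.83678416],
       [  0.        , 297.31863964, 194.39507504],
       [  0.        ,   0.        ,   1.        ]]), 'mount': array([[ 7.29568203e-05, -2.85296776e-01,  9.58439223e-01,
        -1.62118059e-01],
       [-7.86130874e-04, -9.58438946e-01, -2.85296634e-01,
         7.88244409e-02],
       [ 9.99999688e-01, -7.32644329e-04, -2.94205262e-04,
         8.68705595e-04],
       [ 0.00000000e+00,  0.00000000e+00,  0.00000000e+00,
         1.00000000e+00]])}
```

View pics/scene0.png

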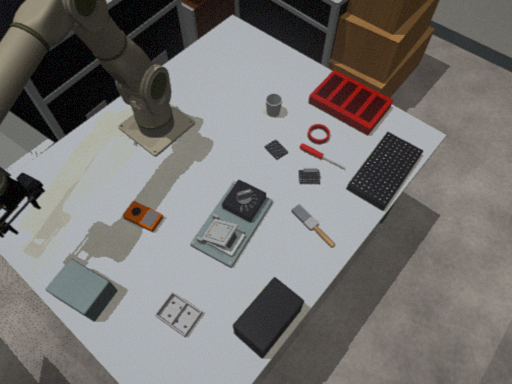

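View pics/top0.png

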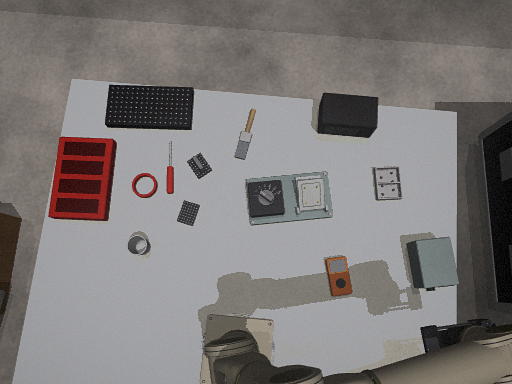

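View pics/wrist0.png

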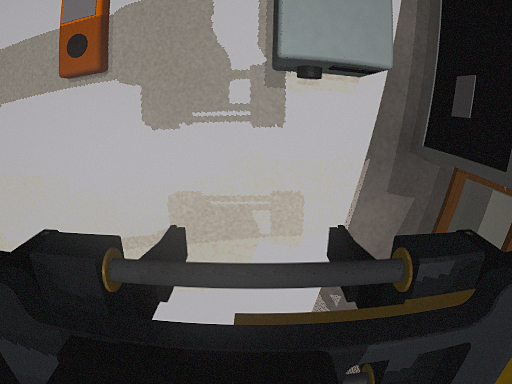

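The top view shows the jig at about (289,198), the dial at (266,198) and the plate at (311,195). The handled module is probably at (199,165) and the spare at (188,213). I'll zoom in to check.

```bash
cat > h.py <<'E'
import numpy as np, cv2
from bench import *
from scipy.spatial.transform import Rotation as R
def ray(n,uv):
    p=camera_params(n); K=p["intrinsics"]; d=np.linalg.inv(K)@np.array([uv[0],uv[1],1.]); 
    return p["xyz"], R.from_quat(p["orientation"]).apply(d/np.linalg.norm(d))
def wray(uv,s,p=None):
    p=p or camera_params("wrist"); K=p["intrinsics"]; M=p["mount"]
    v=np.array([(uv[0]-K[0,2])/K[0,0],(uv[1]-K[1,2])/K[1,1]]); r=np.hypot(*v)
    d=np.array([*(np.sin(r)*v/max(r,1e-9)),np.cos(r)])
    Q=R.from_quat(s["eef_rot"]); return Q.apply(M[:3,3])+s["ee_pos"], Q.apply(M[:3,:3]@d)
def onz(o,d,z): return o+d*(z-o[2])/d[2]
def proj(n,P):
    p=camera_params(n); c=R.from_quat(p["orientation"]).inv().apply(np.asarray(P)-p["xyz"]); u=p["intrinsics"]@c; return u[:2]/u[2]
def wproj(P,s):
    p=camera_params("wrist"); K=p["intrinsics"]; M=p["mount"]
    t=R.from_quat(s["eef_rot"]).inv().apply(np.asarray(P)-s["ee_pos"]); c=M[:3,:3].T@(t-M[:3,3])
    th=np.arctan2(np.hypot(c[0],c[1]),c[2]); u=c[:2]/np.hypot(c[0],c[1])*th
    return np.array([K[0,0]*u[0]+K[0,2],K[1,1]*u[1]+K[1,2]])
E
python3 - <<'E'
import cv2
a=cv2.imread("pics/top0.png"); b=cv2.imread("pics/scene0.png")
cv2.imwrite("pics/z1.png",cv2.resize(a[160:235,235:345],None,fx=7,fy=7,interpolation=cv2.INTER_CUBIC))
cv2.imwrite("pics/z2.png",cv2.resize(a[140:235,160:230],None,fx=6,fy=6,interpolation=cv2.INTER_CUBIC))
cv2.imwrite("pics/z3.png",cv2.resize(b[170:270,185:280],None,fx=6,fy=6,interpolation=cv2.INTER_CUBIC))
cv2.imwrite("pics/z4.png",cv2.resize(b[130:195,255:345],None,fx=7,fy=7,interpolation=cv2.INTER_CUBIC))
E
```

```text
(no output)
```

View pics/z1.png

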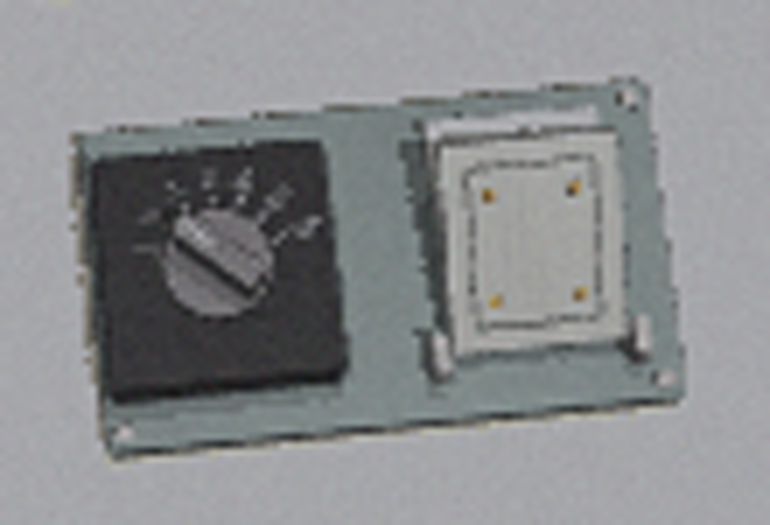

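View pics/z2.png

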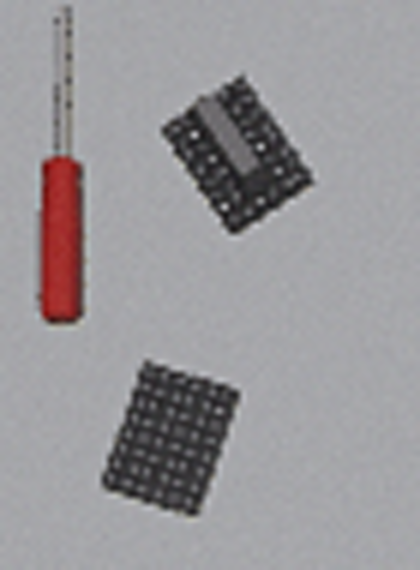

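View pics/z3.png

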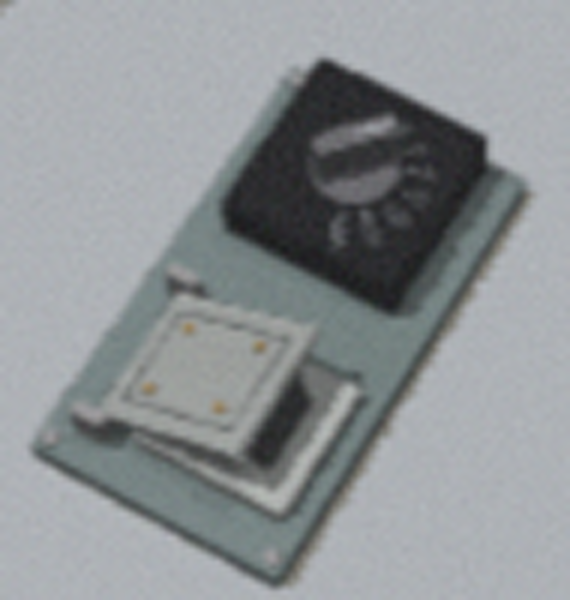

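View pics/z4.png

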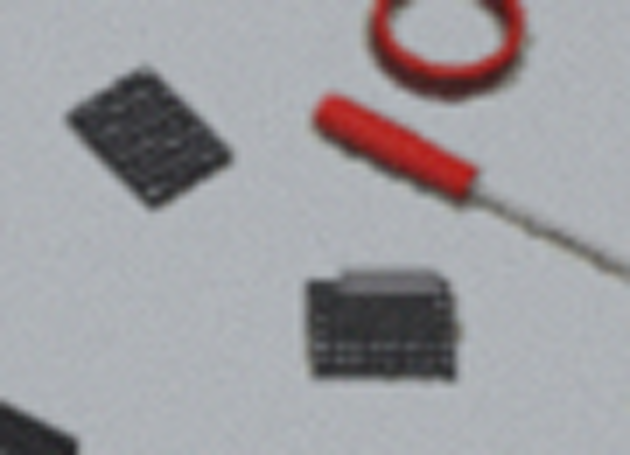

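```bash
cat > m.py <<'E'
from h import *
def un(p,f,x0,y0): return ((p[0]+.5)/f-.5+x0,(p[1]+.5)/f-.5+y0)
T=lambda p:un(p,7,235,160); S=lambda p:un(p,6,185,170)
def tri(a,b):
    o1,d1=ray("top",a);o2,d2=ray("scene",b)
    A=np.stack([d1,-d2],1); t=np.linalg.lstsq(A,o2-o1,rcond=None)[0]
    p,q=o1+t[0]*d1,o2+t[1]*d2; return (p+q)/2,np.linalg.norm(p-q)
pt={}
# pins: top zoom, scene zoom: highL, highR, lowL, lowR
for n,a,b in [("hl",(488,196),(261,347)),("hr",(573,188),(221,408)),("ll",(495,301),(189,328)),("lr",(579,294),(149,388)),("plate hl",(438,140),(320,330)),("plate hr",(618,132),(245,452)),("box farL",(92,160),(485,140)),("box farR",(322,142),(395,305)),("box nearL",(113,398),(322,62)),("box nearR",(346,375),(228,225))]:
    p,e=tri(T(a),S(b)); pt[n]=p; print(n,p.round(4),round(e,4))
nl,nr,fl,fr=[pt["box "+k] for k in("nearL","nearR","farL","farR")]
c=(nl+nr+fl+fr)/4; y=(nl+fl-nr-fr); x=(fl+fr-nl-nr); print("box c",c, np.arctan2(x[1],x[0]),np.arctan2(y[1],y[0])-np.pi/2)
# jig base corners at z=.02 from top
for n,a in [("fL",(75,135)),("fR",(648,80)),("nR",(683,400)),("nL",(110,455))]:
    pt[n]=onz(*ray("top",T(a)),.02); print(n,pt[n].round(4))
for n,a in [("nR",(38,450)),("fR",(282,580)),("fL",(525,185))]:
    print(n,onz(*ray("scene",S(a)),.02).round(4))
c=(pt["fL"]+pt["fR"]+pt["nL"]+pt["nR"])/4; x=pt["fL"]+pt["fR"]-pt["nL"]-pt["nR"];y=pt["fL"]-pt["fR"]+pt["nL"]-pt["nR"]
print("jig",c,np.arctan2(x[1],x[0]),np.arctan2(y[1],y[0])-np.pi/2)
b1=onz(*ray("top",T((183,236))),.1);b2=onz(*ray("top",T((262,293))),.1)
print("bar",b1,b2,np.arctan2(*(b1-b2)[1::-1]))
T2=lambda p:un(p,6,160,140); S2=lambda p:un(p,7,255,130)
h=[onz(*ray("top",T2(q)),.054) for q in [(197,98),(212,93),(258,162),(242,173)]]
print("handle",np.mean(h,0),[ (a.round(4)) for a in h])
m=[onz(*ray("top",T2(q)),.01) for q in [(241,75),(314,182),(234,236),(162,130)]]
print("module",np.mean(m,0),[ (a.round(4)) for a in m])
d=m[1]-m[0]; print(np.arctan2(d[1],d[0]), np.linalg.norm(d)); d=m[2]-m[3]; print(np.arctan2(d[1],d[0]),np.linalg.norm(d))
E
python3 m.py
```

```text
hl [ 0.5757 -0.1831  0.079 ] 0.0009
hr [ 0.5839 -0.2254  0.0782] 0.001
ll [ 0.527  -0.1931  0.0549] 0.002
lr [ 0.535  -0.2354  0.0528] 0.002
plate hl [ 0.5986 -0.1561  0.0903] 0.0032
plate hr [ 0.6141 -0.2419  0.0888] 0.0056
box farL [0.5789 0.0158 0.0595] 0.0047
box farR [ 0.6042 -0.0993  0.0428] 0.0018
box nearL [ 0.461  -0.0045  0.0497] 0.0001
box nearR [ 0.487  -0.1209  0.0311] 0.0009
box c [ 0.53275731 -0.05221611  0.04576691] 0.17653456889338284 0.2181916084657649
fL [0.602  0.0299 0.02  ]
fR [ 0.6598 -0.267   0.02  ]
nR [ 0.4918 -0.2954  0.02  ]
nL [ 0.4359 -0.0048  0.02  ]
nR [ 0.4999 -0.2978  0.02  ]
fR [ 0.6612 -0.2644  0.02  ]
fL [0.6029 0.0234 0.02  ]
jig [ 0.54736056 -0.13434051  0.02      ] 0.1868030674999242 0.19110393803186798
bar [ 0.5368595  -0.03269449  0.1       ] [ 0.51202625 -0.07396     0.1       ] 1.0290603636177105
handle [0.64192834 0.20652609 0.054     ] [array([0.661 , 0.2272, 0.054 ]), array([0.665 , 0.2186, 0.054 ]), array([0.6247, 0.1858, 0.054 ]), array([0.617 , 0.1945, 0.054 ])]
module [0.63915438 0.20585549 0.01      ] [array([0.6909, 0.2101, 0.01  ]), array([0.6267, 0.1569, 0.01  ]), array([0.5881, 0.2019, 0.01  ]), array([0.651 , 0.2545, 0.01  ])]
-2.4490551513956245 0.08333316524651191
-2.4448562028674763 0.08206648176266745
```

```bash
cat >> h.py <<'E'
def downrot(yaw,tilt=0,tyaw=0):
    # jaws (tool z) along horizontal yaw; tool x down, leaned by tilt toward direction tyaw
    z=np.array([np.cos(yaw),np.sin(yaw),0]); x=np.array([np.sin(tilt)*np.cos(tyaw),np.sin(tilt)*np.sin(tyaw),-np.cos(tilt)])
    return R.from_matrix(np.stack([x,np.cross(z,x),z],1))
def delta(pos,Q,s=None,p0=None,q0=None):
    s=s or read_state(); p0=s["ee_pos"] if p0 is None else p0; q0=R.from_quat(s["eef_rot"]) if q0 is None else q0
    print("shift",(q0.inv().apply(np.asarray(pos)-p0)*1000).round(1),"turn",(q0.inv()*Q).as_rotvec().round(3))
E
python3 - <<'E'
from h import *
s=read_state(); q=R.from_quat(s["eef_rot"]); print(q.as_matrix().round(3))
z=q.as_matrix()[:,2]; print("yaw",np.arctan2(z[1],z[0]))
for y in (1.029+np.pi/2,1.029-np.pi/2): 
    print(y); delta([.531,-.051,.25],downrot(y))
E
```

```text
[[-0.     0.974  0.226]
 [ 0.001  0.226 -0.974]
 [-1.    -0.    -0.001]]
yaw -1.343017484197849
2.5997963267948965
shift [ -27.6  505.8 -455.2] turn [ 2.34e+00 -0.00e+00  1.00e-03]
-0.5417963267948966
shift [ -27.6  505.8 -455.2] turn [-0.801 -0.001 -0.   ]
```

>>> arm_command([
  [0, -50, 0, 0, 0, 0, 0],
  [0, -80, 40, -35, 0, 0, 0],
  [0, -80, 80, -70, -0.1, 0, 0],
  [0, -80, 115, -105, -0.25, 0, 0],
  [0, -80, 150, -135, -0.4, 0, 0],
  [0, -80, 185, -170, -0.5, 0, 0],
  [0, -80, 220, -200, -0.6, 0, 0],
  [0, -80, 255, -230, -0.7, 0, 0],
  [0, -80, 290, -265, -0.8, 0, 0],
  [0, -70, 325, -295, -0.8, 0, 0],
])

```text
time: 1.15
ee_pos: [0.3924, -0.246, 0.2936]
eef_rot: [0.188, 0.681, -0.189, 0.682]
ft_force: [1.8, -0.2, 0.3]
width: 0.0872
```

```bash
python3 - <<'E'
from h import *
s=read_state(); print(s["time"],s["ee_pos"],s["joint_positions"].round(2)); delta([.531,-.051,.25],downrot(-.5418))
E
```

```text
1.15 [ 0.39237143 -0.24604804  0.29357848] [ 0.94 -0.04 -0.46  1.73 -0.02  1.44 -0.06]
shift [ 43.5 238.6  18.8] turn [0.003 0.002 0.001]
```

>>> arm_command([
  [0, 8, 45, 4, 0, 0, 0],
  [0, 16, 90, 8, 0, 0, 0],
  [0, 25, 140, 12, 0, 0, 0],
  [0, 34, 190, 16, 0, 0, 0],
  [0, 43, 238, 19, 0, 0, 0],
  [0, 43, 238, 19, 0, 0, 0],
  [0, 43, 238, 19, 0, 0, 0],
])

```text
time: 1.85
ee_pos: [0.5304, -0.0529, 0.2489]
eef_rot: [0.189, 0.682, -0.189, 0.681]
ft_force: [0.4, -0.9, 0.3]
width: 0.0868
```

```bash
python3 - <<'E'
from h import *
s=read_state(); print(s["time"],s["ee_pos"],s["eef_rot"]); im=camera("wrist"); cv2.imwrite("pics/w1.png",im[:,:,::-1])
print([wproj(p,s).round() for p in ([.531,-.051,.1],[.5554,-.2093,.066])])
np.save("s1.npy",s,allow_pickle=True)
E
```

```text
1.85 [ 0.53041734 -0.0529207   0.24891926] [ 0.18882692  0.68194212 -0.18854687  0.68099149]
[array([256., 180.]), array([332., 263.])]
```

View pics/w1.png

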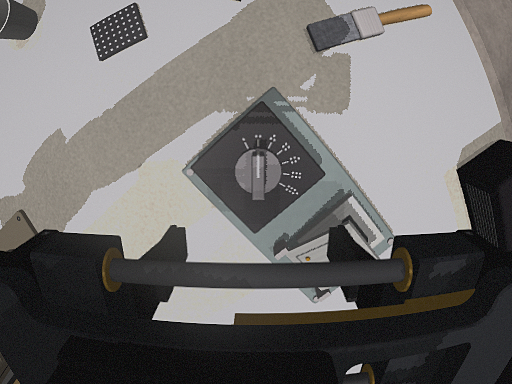

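```bash
python3 - <<'E'
import cv2
a=cv2.imread("pics/w1.png")
cv2.imwrite("pics/w1z.png",cv2.resize(a[80:310,170:400],None,fx=2.6,fy=2.6,interpolation=cv2.INTER_CUBIC))
cv2.imwrite("pics/w1y.png",cv2.resize(a[130:220,220:310],None,fx=6.5,fy=6.5,interpolation=cv2.INTER_CUBIC))
E
```

```text
(no output)
```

View pics/w1y.png

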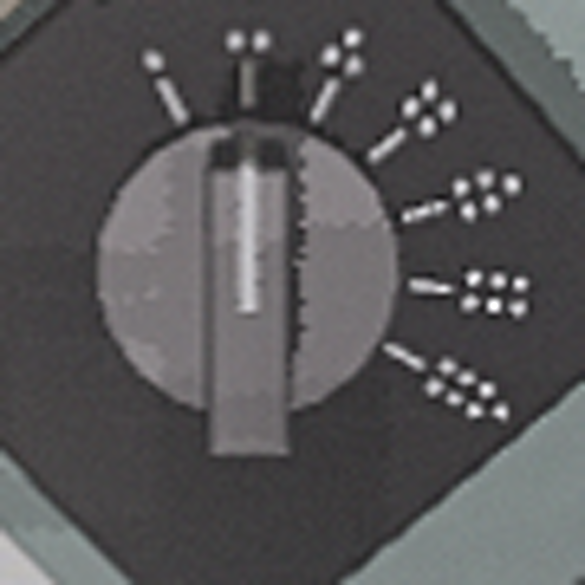

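View pics/w1z.png

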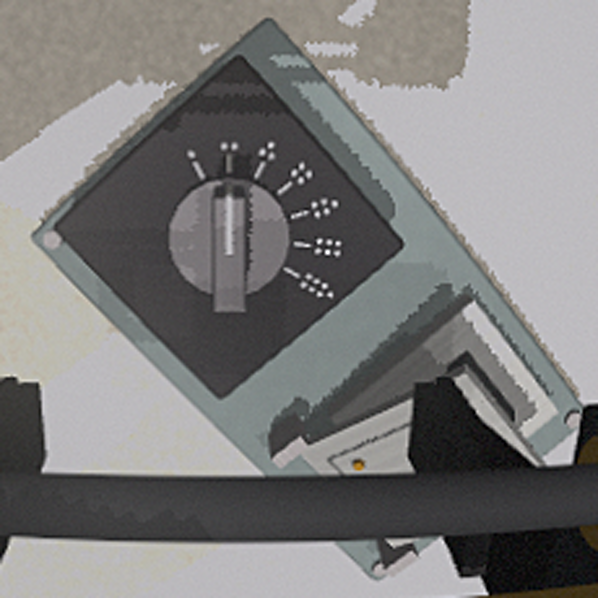

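The wrist view shows the pointer on the two-dot mark, and the bar is aligned with the tool. The bar top runs from about (251,168) to (251,455) in the zoom.

```bash
python3 - <<'E'
from h import *
s=np.load("s1.npy",allow_pickle=True).item()
Z=lambda p:((p[0]+.5)/6.5-.5+220,(p[1]+.5)/6.5-.5+130)
W=lambda p:((p[0]+.5)/2.6-.5+170,(p[1]+.5)/2.6-.5+80)
a=onz(*wray(Z((249,167)),s),.1); b=onz(*wray(Z((250,455)),s),.1)
print("bar",a,b,(a+b)/2,np.linalg.norm(a-b),np.arctan2(*(a-b)[1::-1]))
print("disc",(onz(*wray(Z((98,270)),s),.066)+onz(*wray(Z((397,270)),s),.066))/2,(onz(*wray(Z((248,120)),s),.066)))
c=[onz(*wray(W(p),s),.06) for p in [(238,57),(402,243),(220,400),(62,230)]]
print(np.mean(c,0),[np.linalg.norm(c[i]-c[i-1]).round(4) for i in range(4)])
for i,j in((0,1),(3,2)): d=c[i]-c[j]; print("y dir",np.arctan2(d[1],d[0])-np.pi/2)
for i,j in((0,3),(1,2)): d=c[i]-c[j]; print("x dir",np.arctan2(d[1],d[0]))
g=[onz(*wray(W(p),s),.02) for p in [(268,18),(35,235),(378,578)]]
print([x.round(4) for x in g],(g[0]-g[1]),np.linalg.norm(g[0]-g[1]),np.arctan2(*(g[0]-g[1])[1::-1]),np.linalg.norm(g[2]-g[1]))
m=(np.array(a)+b)/2
delta([m[0],m[1],.074],downrot(-.5418),s)
E
```

```text
bar [ 0.54663419 -0.02926119  0.1       ] [ 0.52155445 -0.07141535  0.1       ] [ 0.53409432 -0.05033827  0.1       ] 0.049050660360127195 1.0340962688138742
disc [ 0.53392167 -0.05007015  0.066     ] [ 0.54817072 -0.0264918   0.066     ]
[ 0.53440062 -0.05096304  0.06      ] [np.float64(0.1142), np.float64(0.1154), np.float64(0.1175), np.float64(0.1136)]
y dir 0.19882722318046664
y dir 0.1694388060687091
x dir 0.22342263725020065
x dir 0.2069811701804409
[array([0.6035, 0.0279, 0.02  ]), array([ 0.4424, -0.0042,  0.02  ]), array([ 0.4982, -0.2933,  0.02  ])] [0.1610906  0.03208396 0.        ] 0.16425456230666663 0.19659467187638624 0.2944114117829183
shift [174.9   4.1   2.1] turn [ 0.002 -0.001 -0.   ]
```

>>> arm_command([
  [0, 45, 4, 2, 0, 0, 0],
  [0, 90, 4, 2, 0, 0, 0],
  [0, 130, 4, 2, 0, 0, 0],
  [0, 160, 4, 2, 0, 0, 0],
  [0, 175, 4, 2, 0, 0, 0],
  [0, 175, 4, 2, 0, 0, 0],
  [255, 175, 4, 2, 0, 0, 0],
  [255, 175, 4, 2, 0, 0, 0],
  [255, 175, 4, 2, 0, 0, 0],
  [255, 175, 4, 2, 0, 0, 0],
], newtons=25)

```text
time: 2.9
ee_pos: [0.5347, -0.0519, 0.0755]
eef_rot: [0.19, 0.681, -0.19, 0.682]
ft_force: [0.3, -0.0, 0.3]
width: 0.0628
```

```bash
python3 - <<'E'
from h import *
s=read_state(); print(s["time"],s["ee_pos"],s["ft_force"],s["torque"],s["width"]); delta([.534,-.0505,.074],downrot(-.5418-.84))
E
```

```text
2.9 [ 0.53472775 -0.05188967  0.07547203] [ 0.26866058 -0.04251699  0.29624641] [-0.0267506  -0.073516    0.01165517] 0.06279910376712008
shift [ 1.5  0.8 -1.3] turn [ 0.839  0.001 -0.001]
```

Still closing, so I'll wait for the fingers.

>>> arm_command([
  [255, 0, 0, 0, 0, 0, 0],
  [255, 0, 0, 0, 0, 0, 0],
  [255, 0, 0, 0, 0, 0, 0],
  [255, 0, 0, 0, 0, 0, 0],
  [255, 0, 0, 0, 0, 0, 0],
  [255, 0, 0, 0, 0, 0, 0],
  [255, 0, 0, 0, 0, 0, 0],
])

```text
time: 3.6
ee_pos: [0.5328, -0.0509, 0.0744]
eef_rot: [0.189, 0.682, -0.189, 0.68]
ft_force: [-7.4, 2.6, 6.1]
width: 0.0138
```

>>> arm_command([
  [255, 0, 0, -1, 0, 0, 0],
  [255, 0, 0, -1, 0.12, 0, 0],
  [255, 0, 0, -1, 0.24, 0, 0],
  [255, 0, 0, -1, 0.36, 0, 0],
  [255, 0, 0, -1, 0.48, 0, 0],
  [255, 0, 0, -1, 0.6, 0, 0],
  [255, 0, 0, -1, 0.72, 0, 0],
  [255, 0, 0, -1, 0.84, 0, 0],
  [255, 0, 0, -1, 0.84, 0, 0],
  [255, 0, 0, -1, 0.84, 0, 0],
])

```text
time: 4.6
ee_pos: [0.5323, -0.0501, 0.0744]
eef_rot: [0.45, 0.546, -0.451, 0.544]
ft_force: [-7.2, 3.7, 5.3]
width: 0.0139
```

```bash
python3 - <<'E'
from h import *
s=read_state(); print(s["time"],s["ee_pos"],s["ft_force"],s["torque"],s["width"],s["joint_positions"]);z=R.from_quat(s["eef_rot"]).as_matrix()[:,2]; print(np.arctan2(z[1],z[0]))
im=camera("wrist"); cv2.imwrite("pics/w2.png",im[:,:,::-1])
E
```

```text
4.6 [ 0.5322535  -0.05014953  0.07439729] [-7.18621843  3.70754397  5.2744762 ] [ 0.83005585  1.4205898  -0.02220317] 0.01391755886740977 [ 0.4768586   0.32363622 -0.53858718  1.84214895  0.19053129  1.0294823
 -1.52030678]
-1.38232226694472
```

View pics/w2.png

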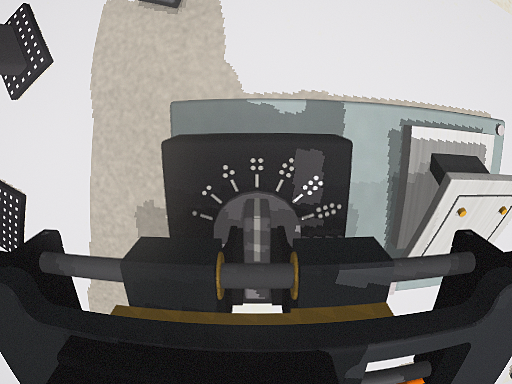

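The pointer stands at the four-dot mark (257,165). I'll release and lift straight up.

>>> arm_command([
  [0, 0, 0, 0, 0, 0, 0],
  [0, 0, 0, 0, 0, 0, 0],
  [0, 0, 0, 0, 0, 0, 0],
  [0, 0, 0, 0, 0, 0, 0],
  [0, 0, 0, 0, 0, 0, 0],
  [0, 0, 0, 0, 0, 0, 0],
  [0, -40, 0, 0, 0, 0, 0],
  [0, -85, 0, 0, 0, 0, 0],
  [0, -130, 0, 0, 0, 0, 0],
  [0, -165, 0, 0, 0, 0, 0],
])

```text
time: 5.65
ee_pos: [0.5337, -0.0512, 0.2425]
eef_rot: [0.451, 0.544, -0.451, 0.545]
ft_force: [1.1, -0.3, -0.3]
width: 0.0832
```

```bash
python3 - <<'E'
from h import *
s=read_state(); print(s["time"],s["ee_pos"],s["ft_force"],s["width"]);
im=camera("wrist"); cv2.imwrite("pics/w3.png",im[:,:,::-1]); np.save("s3.npy",s,allow_pickle=True)
E
```

```text
5.65 [ 0.53366366 -0.05115339  0.2424566 ] [ 1.11976345 -0.27307111 -0.28142607] 0.08322710758691633
```

View pics/w3.png

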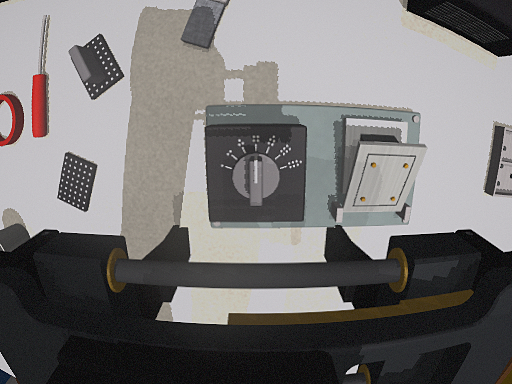

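```bash
python3 - <<'E'
import cv2
a=cv2.imread("pics/w3.png")
cv2.imwrite("pics/w3z.png",cv2.resize(a[90:240,325:435],None,fx=4,fy=4,interpolation=cv2.INTER_CUBIC))
cv2.imwrite("pics/w3y.png",cv2.resize(a[90:240,195:345],None,fx=4,fy=4,interpolation=cv2.INTER_CUBIC))
E
```

```text
(no output)
```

View pics/w3z.png

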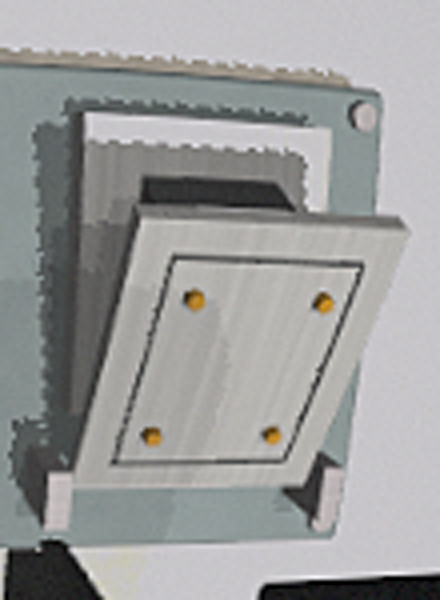

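View pics/w3y.png

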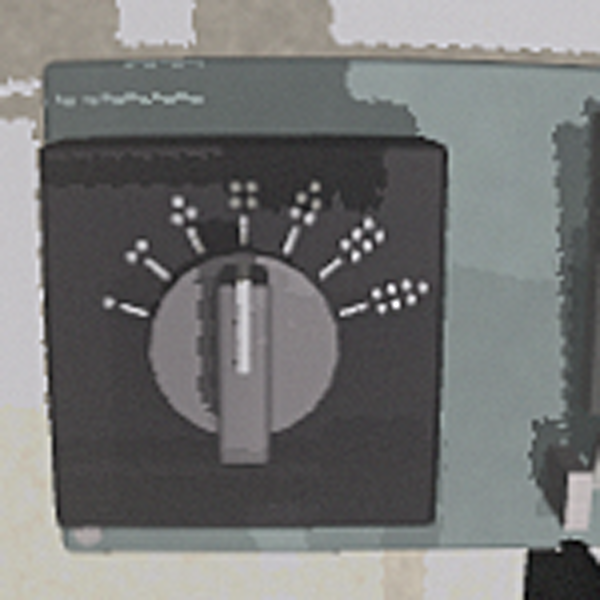

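The dial is at mark 4. Next I'll triangulate the pins across all three views.

```bash
cat > pins.py <<'E'
from h import *
un=lambda p,f,x0,y0:((p[0]+.5)/f-.5+x0,(p[1]+.5)/f-.5+y0)
s=np.load("s3.npy",allow_pickle=True).item()
W=lambda p:un(p,4,325,90);T=lambda p:un(p,7,235,160); S=lambda p:un(p,6,185,170)
def mt(rs):
    A=0;b=0
    for o,d in rs: P=np.eye(3)-np.outer(d,d);A=A+P;b=b+P@o
    x=np.linalg.solve(A,b); return x,[round(1000*np.linalg.norm((np.eye(3)-np.outer(d,d))@(x-o)),1) for o,d in rs]
pins={"hl":((488,196),(261,347),(195,300)),"hr":((573,188),(221,408),(323,303)),"ll":((495,301),(189,328),(152,436)),"lr":((579,294),(149,388),(272,435))}
yaw=.19; J=R.from_rotvec([0,0,yaw]); dial=np.array([.534,-.0505,0]); o=dial-J.apply([0,.085,0]); print("jig o",o)
P=[]
for n,(a,b,c) in pins.items():
    x,e=mt([ray("top",T(a)),ray("scene",S(b)),wray(W(c),s)]); P.append(J.inv().apply(x-o)); 
    x2,e2=mt([ray("top",T(a)),wray(W(c),s)])
    print(n,x.round(4),e,"jig",P[-1].round(4),"top+w",J.inv().apply(x2-o).round(4),e2)
P=np.array(P); d=(P[0]+P[1]-P[2]-P[3])/2; print("slope",np.arctan2(d[2],d[0]),np.linalg.norm(d),"c",P.mean(0)); e=(P[0]+P[2]-P[1]-P[3])/2; print("across",e)
for th in (.35,.4,.45,.5,.55): print(th,np.array([-55,-75,40])+55*np.array([np.cos(th),0,np.sin(th)])+4*np.array([-np.sin(th),0,np.cos(th)]))
from scipy.optimize import least_squares
def model(v,prs=False):
    th,yw,ox,oy=v; JJ=R.from_rotvec([0,0,yw]); r=[]
    u=np.array([np.cos(th),0,np.sin(th)]);n=np.array([-np.sin(th),0,np.cos(th)])
    for k,(su,sy) in {"hl":(1,1),"hr":(1,-1),"ll":(-1,1),"lr":(-1,-1)}.items():
        X=np.array([ox,oy,0])+JJ.apply(np.array([-.055,-.075,.04])+u*(.055+su*.028)+np.array([0,sy*.022,0])+n*.003)
        a,b,c=pins[k]
        r+=list(proj("top",X)-T(a))+list(proj("scene",X)-S(b))+list((wproj(X,s)-W(c)))
    return np.array(r)
for f in (1,):
    q=least_squares(model,[.45,.19,o[0],o[1]],loss="soft_l1"); print(q.x,model(q.x).reshape(4,6).round(1))
E
python3 pins.py
```

```text
jig o [ 0.55005301 -0.13397036  0.        ]
hl [ 0.5763 -0.1831  0.0787] [np.float64(0.5), np.float64(1.0), np.float64(1.2)] jig [ 0.0165 -0.0532  0.0787] top+w [ 0.0171 -0.0535  0.0768] [np.float64(0.7), np.float64(0.7)]
hr [ 0.5847 -0.2256  0.0788] [np.float64(0.9), np.float64(0.9), np.float64(1.4)] jig [ 0.0167 -0.0965  0.0788] top+w [ 0.0172 -0.0966  0.0781] [np.float64(1.1), np.float64(1.1)]
ll [ 0.5275 -0.1928  0.0533] [np.float64(0.6), np.float64(1.8), np.float64(1.3)] jig [-0.0332 -0.0535  0.0533] top+w [-0.0324 -0.0536  0.0518] [np.float64(0.2), np.float64(0.2)]
lr [ 0.5357 -0.2356  0.0528] [np.float64(1.0), np.float64(1.4), np.float64(1.4)] jig [-0.0333 -0.0971  0.0528] top+w [-0.0326 -0.0969  0.0525] [np.float64(1.0), np.float64(1.0)]
slope 0.47541989641564353 0.05610685716168432 c [-0.00830906 -0.07506973  0.06591073]
across [-9.53059339e-05  4.34514189e-02  1.71638734e-04]
0.35 [ -4.70609202 -75.          62.61687026]
0.4 [ -5.8993187 -75.         65.1022528]
0.45 [ -7.21527151 -75.          67.52489279]
0.5 [ -8.65066125 -75.          69.87873487]
0.55 [-10.2019002  -75.          72.15789568]
[ 0.45877179  0.19168071  0.54971    -0.13391333] [[-0.  -0.5  0.6  0.1 -0.1  0. ]
 [ 0.3 -0.5  0.5  0.2  0.1  0.2]
 [-0.  -0.2  0.8 -0.   0.1  0.7]
 [ 0.3 -0.4  0.6 -0.   0.1  0.6]]
```

```bash
python3 - <<'E'
from h import *
delta([.64,.206,.23],downrot(.69-np.pi/2))
E
```

```text
shift [  18.4  150.3 -233.1] turn [-0.502  0.005 -0.008]
```

>>> arm_command([
  [0, 0, 25, -38, -0.1, 0, 0],
  [0, 0, 50, -78, -0.2, 0, 0],
  [0, 0, 75, -117, -0.3, 0, 0],
  [0, 5, 100, -156, -0.4, 0, 0],
  [0, 10, 125, -195, -0.5, 0, 0],
  [0, 18, 150, -233, -0.5, 0, 0],
  [0, 18, 150, -233, -0.5, 0, 0],
  [0, 18, 150, -233, -0.5, 0, 0],
])

```text
time: 6.5
ee_pos: [0.6367, 0.2071, 0.2203]
eef_rot: [0.301, 0.64, -0.302, 0.639]
ft_force: [0.8, -0.1, 0.3]
width: 0.0871
```

```bash
python3 - <<'E'
from h import *
s=read_state(); print(s["time"],s["ee_pos"],s["ft_force"],s["joint_positions"]);
im=camera("wrist"); cv2.imwrite("pics/w4.png",im[:,:,::-1]); np.save("s4.npy",s,allow_pickle=True)
print(wproj([.64,.206,.054],s))
cv2.imwrite("pics/w4z.png",cv2.resize(im[110:250,180:330,::-1],None,fx=4,fy=4,interpolation=cv2.INTER_CUBIC))
E
```

```text
6.5 [0.63674265 0.20709154 0.22030838] [ 0.84632292 -0.1352823   0.31445558] [ 0.08948796  0.5228026  -0.69736059  1.30002414  0.32847529  1.43461937
 -1.46584016]
[258.82480289 176.32744201]
```

View pics/w4.png

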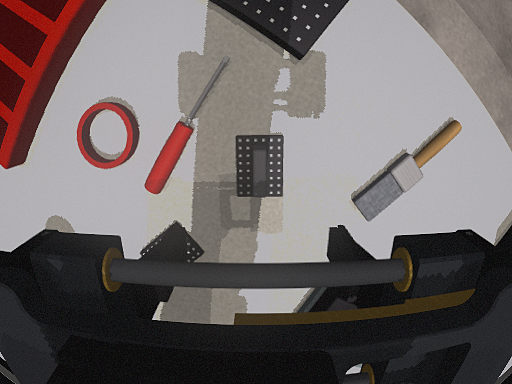

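View pics/w4z.png

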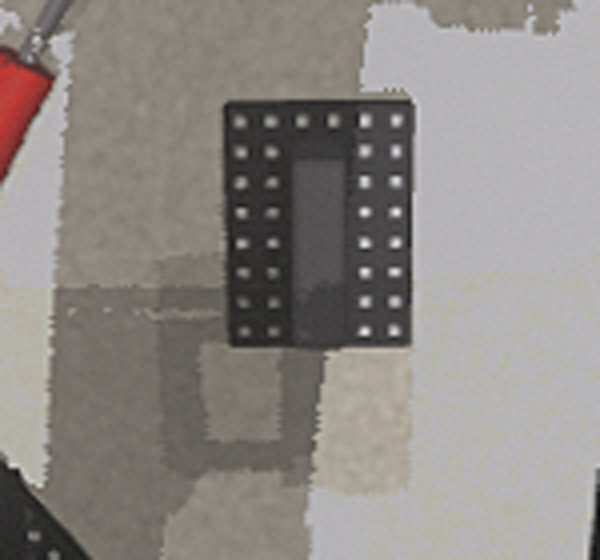

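```bash
python3 - <<'E'
from h import *
s=np.load("s4.npy",allow_pickle=True).item()
Z=lambda p:((p[0]+.5)/4-.5+180,(p[1]+.5)/4-.5+110)
c=[onz(*wray(Z(p),s),.01) for p in [(225,102),(413,100),(411,346),(229,347)]]
h=[onz(*wray(Z(p),s),.054) for p in [(293,158),(346,158),(343,345),(292,345)]]
for q in (c,h):
    print(np.mean(q,0).round(4),[np.linalg.norm(q[i]-q[i-1]).round(4) for i in range(4)],[np.arctan2(*(q[i]-q[j])[1::-1]).round(3) for i,j in((0,3),(1,2))])
m=(np.mean(c,0)+np.mean(h,0))/2;print(m)
delta([m[0],m[1],.016],downrot(.69-np.pi/2),s)
E
```

```text
[0.6431 0.2071 0.01  ] [np.float64(0.0801), np.float64(0.0588), np.float64(0.0805), np.float64(0.0597)] [np.float64(0.69), np.float64(0.701)]
[0.6434 0.2082 0.054 ] [np.float64(0.0543), np.float64(0.0147), np.float64(0.0543), np.float64(0.0147)] [np.float64(0.681), np.float64(0.681)]
[0.64322871 0.20763045 0.032     ]
shift [204.3   5.6   4. ] turn [ 0.    -0.001  0.001]
```

>>> arm_command([
  [0, 45, 5, 4, 0, 0, 0],
  [0, 90, 5, 4, 0, 0, 0],
  [0, 135, 5, 4, 0, 0, 0],
  [0, 170, 5, 4, 0, 0, 0],
  [0, 190, 5, 4, 0, 0, 0],
  [0, 197, 5, 4, 0, 0, 0],
  [0, 197, 5, 4, 0, 0, 0],
  [0, 197, 5, 4, 0, 0, 0],
])

```text
time: 7.35
ee_pos: [0.6447, 0.2054, 0.0264]
eef_rot: [0.303, 0.638, -0.302, 0.64]
ft_force: [0.5, -0.2, 0.2]
width: 0.0871
```

```bash
python3 - <<'E'
from h import *
delta([.6432,.2076,.017],downrot(.687-np.pi/2)); print(read_state()["ft_force"])
E
```

```text
shift [ 9.4  0.2 -2.6] turn [-0.     0.001 -0.002]
[ 0.47224531 -0.15208285  0.1700579 ]
```

>>> arm_command([
  [0, 9, 0, -2.5, 0, 0, 0],
  [0, 9, 0, -2.5, 0, 0, 0],
  [255, 9, 0, -2.5, 0, 0, 0],
  [255, 9, 0, -2.5, 0, 0, 0],
  [255, 9, 0, -2.5, 0, 0, 0],
  [255, 9, 0, -2.5, 0, 0, 0],
  [255, 9, 0, -2.5, 0, 0, 0],
  [255, 9, 0, -2.5, 0, 0, 0],
  [255, 9, 0, -2.5, 0, 0, 0],
  [255, 9, 0, -2.5, 0, 0, 0],
], newtons=50)

```text
time: 8.35
ee_pos: [0.642, 0.2077, 0.0155]
eef_rot: [0.302, 0.639, -0.302, 0.639]
ft_force: [-0.4, -0.3, -0.0]
width: 0.031
```

>>> arm_command([
  [255, 0, 0, 0, 0, 0, 0],
  [255, 0, 0, 0, 0, 0, 0],
  [255, 0, 0, 0, 0, 0, 0],
  [255, 0, 0, 0, 0, 0, 0],
])

```text
time: 8.75
ee_pos: [0.642, 0.2076, 0.0155]
eef_rot: [0.302, 0.639, -0.302, 0.639]
ft_force: [0.6, -0.2, -1.3]
width: 0.0153
```

```bash
python3 - <<'E'
from h import *
delta([.6432,.2076,.017],downrot(.687-np.pi/2)); s=read_state(); print(s["ft_force"],s["torque"],s["width"],s["time"])
E
```

```text
shift [-1.5  0.9  0.8] turn [ 0.001  0.    -0.   ]
[ 0.55342767 -0.18917659 -1.25946696] [-0.06492963 -0.02133784  0.01584163] 0.015270037233544132 8.75
```

```bash
cat > goal.py <<'E'
from h import *
def goal(h,th=.46,yaw=.1915,o=(.5497,-.1339,0),back=.0155,along=-.0009):
    J=R.from_rotvec([0,0,yaw]); u=np.array([np.cos(th),0,np.sin(th)]);n=np.array([-np.sin(th),0,np.cos(th)])
    P=np.array([-.055,-.075,.04])+u*(.055+along)+n*(back+h)
    return np.array(o)+J.apply(P), downrot(yaw-np.pi/2,th,yaw)
E
python3 - <<'E'
from goal import *
p,q=goal(.06); print(p,q.as_matrix().round(2)); s=read_state(); delta(p,q)
q0=R.from_quat(s["eef_rot"]); delta(p,q,p0=s["ee_pos"]+[0,0,.2])
print((q0.inv()*q).as_euler("XYZ"))
E
```

```text
[ 0.5246652  -0.21515018  0.13166956] [[ 0.44  0.88  0.19]
 [ 0.08  0.17 -0.98]
 [-0.9   0.44  0.  ]]
shift [-116.1 -359.1  252.2] turn [ 0.487 -0.114  0.45 ]
shift [  83.9 -359.1  252.2] turn [ 0.487 -0.114  0.45 ]
[4.96243315e-01 1.02520400e-04 4.59925034e-01]
```

>>> arm_command([
  [255, -15, 0, 0, 0, 0, 0],
  [255, -50, 0, 0, 0, 0, 0],
  [255, -95, 0, 0, 0, 0, 0],
  [255, -140, 0, 0, 0, 0, 0],
  [255, -180, 0, 0, 0, 0, 0],
  [255, -200, 0, 0, 0, 0, 0],
  [255, -200, 0, 0, 0, 0, 0],
  [255, -200, 0, 0, 0, 0, 0],
])

```text
time: 9.55
ee_pos: [0.6418, 0.2076, 0.2156]
eef_rot: [0.302, 0.639, -0.302, 0.639]
ft_force: [-0.2, -0.0, -1.6]
width: 0.0156
```

```bash
python3 - <<'E'
from goal import *
s=read_state(); print(s["time"],s["ee_pos"],s["ft_force"],s["torque"],s["width"]); delta(*goal(.06))
cv2.imwrite("pics/w5.png",camera("wrist")[:,:,::-1])
E
```

```text
9.55 [0.64179498 0.20764166 0.21561104] [-0.23508188 -0.03402487 -1.5928704 ] [-0.02558741  0.02997911 -0.02171773] 0.015622451208750401
shift [  84.  -358.9  252.2] turn [ 0.488 -0.114  0.45 ]
```

View pics/w5.png

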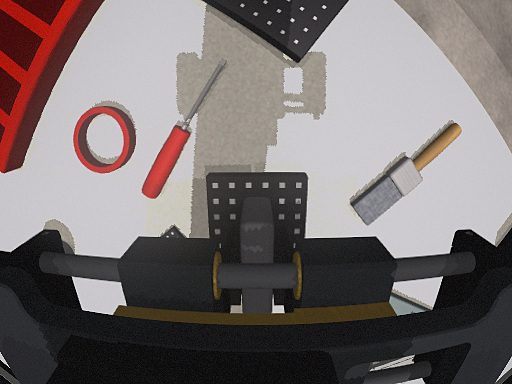

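>>> arm_command([
  [255, 0, -36, 25, 0.05, -0.01, 0.05],
  [255, 0, -72, 50, 0.1, -0.02, 0.09],
  [255, 0, -108, 75, 0.15, -0.035, 0.14],
  [255, 0, -144, 100, 0.2, -0.05, 0.18],
  [255, 0, -180, 126, 0.25, -0.06, 0.23],
  [255, 0, -216, 151, 0.29, -0.07, 0.27],
  [255, 0, -251, 176, 0.34, -0.08, 0.32],
  [255, 0, -287, 202, 0.39, -0.09, 0.36],
  [255, 0, -323, 227, 0.44, -0.1, 0.4],
  [255, 0, -359, 252, 0.488, -0.114, 0.45],
])

```text
time: 10.6
ee_pos: [0.523, -0.2165, 0.2143]
eef_rot: [0.563, 0.428, -0.315, 0.633]
ft_force: [1.0, 0.7, -0.7]
width: 0.0158
```

>>> arm_command([
  [255, 0, 0, 0, 0, 0, 0],
  [255, 0, 0, 0, 0, 0, 0],
  [255, 0, 0, 0, 0, 0, 0],
])

```text
time: 10.9
ee_pos: [0.5245, -0.2136, 0.2146]
eef_rot: [0.562, 0.43, -0.314, 0.633]
ft_force: [0.3, -0.6, -0.8]
width: 0.0157
```

```bash
python3 - <<'E'
from goal import *
s=read_state(); print(s["time"],s["ee_pos"],s["ft_force"],s["torque"],s["width"],s["joint_positions"]); delta(*goal(.06)); delta(*goal(.02))
cv2.imwrite("pics/w6.png",camera("wrist")[:,:,::-1])
a=camera("top"); b=camera("scene")
cv2.imwrite("pics/t6.png",cv2.resize(a[160:235,235:345,::-1],None,fx=5,fy=5,interpolation=cv2.INTER_CUBIC))
cv2.imwrite("pics/s6.png",cv2.resize(b[150:270,165:280,::-1],None,fx=5,fy=5,interpolation=cv2.INTER_CUBIC))
E
```

```text
10.9 [ 0.52453385 -0.2136126   0.21464723] [ 0.28929042 -0.55579376 -0.80503465] [-0.0722708   0.57108922  0.02593091] 0.015737107475600354 [ 0.9283046  -0.01245305 -0.44271255  1.95060463 -0.37893399  0.87219967
 -0.69663448]
shift [ 74.3 -36.9   1.6] turn [ 0.    -0.002  0.002]
shift [114.3 -36.8   1.7] turn [ 0.    -0.002  0.002]
```

View pics/w6.png

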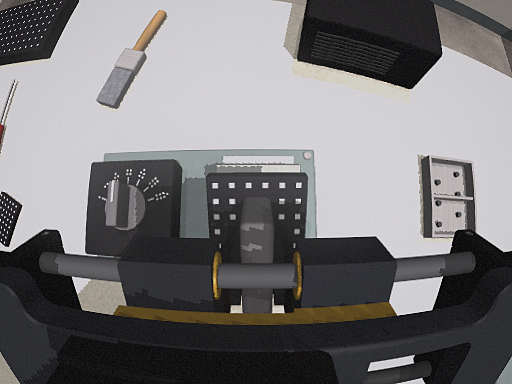

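View pics/s6.png

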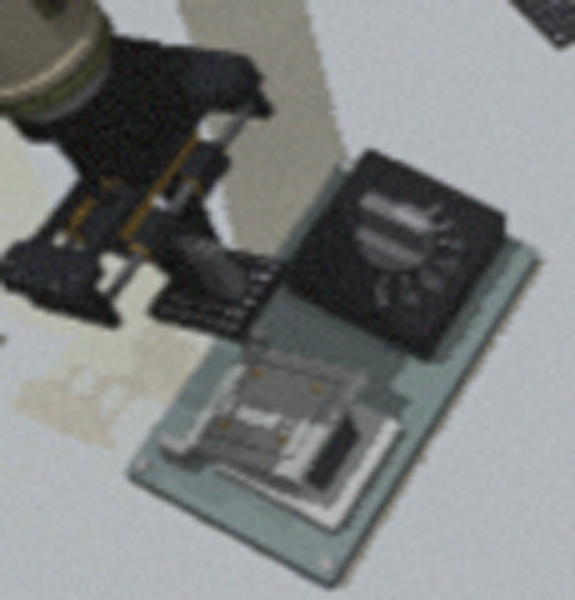

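>>> arm_command([
  [255, 30, -30, 1.5, 0, 0, 0],
  [255, 60, -37, 1.5, 0, 0, 0],
  [255, 90, -37, 1.5, 0, 0, 0],
  [255, 108, -37, 1.5, 0, 0, 0],
  [255, 114, -37, 1.5, 0, 0, 0],
  [255, 114, -37, 1.5, 0, 0, 0],
  [255, 114, -37, 1.5, 0, 0, 0],
  [255, 114, -37, 1.5, 0, 0, 0],
])

```text
time: 11.85
ee_pos: [0.5423, -0.2136, 0.0982]
eef_rot: [0.562, 0.428, -0.314, 0.634]
ft_force: [0.2, -0.4, -1.0]
width: 0.0156
```

```bash
python3 - <<'E'
from goal import *
s=read_state(); q=R.from_quat(s["eef_rot"]); print(s["time"],q.inv().apply(s["ft_force"]),q.inv().apply(s["torque"])); delta(*goal(.006))
cv2.imwrite("pics/w7.png",camera("wrist")[:,:,::-1])
a=camera("top"); b=camera("scene")
cv2.imwrite("pics/t7.png",cv2.resize(a[160:235,235:345,::-1],None,fx=5,fy=5,interpolation=cv2.INTER_CUBIC))
cv2.imwrite("pics/s7.png",cv2.resize(b[150:270,165:280,::-1],None,fx=5,fy=5,interpolation=cv2.INTER_CUBIC))
E
```

```text
11.85 [ 0.93779774 -0.3012818   0.43200396] [ 0.00462057  0.01558141 -0.60497907]
shift [16.2 -0.9 -1.9] turn [-0.     0.002 -0.001]
```

View pics/w7.png

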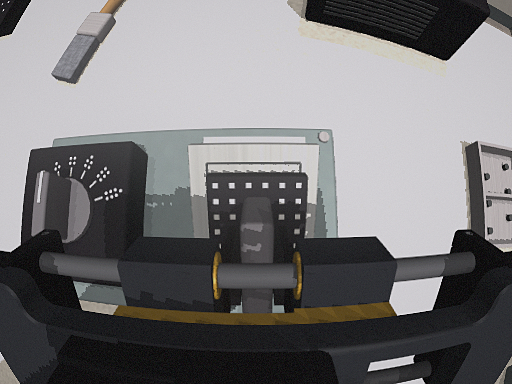

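View pics/s7.png

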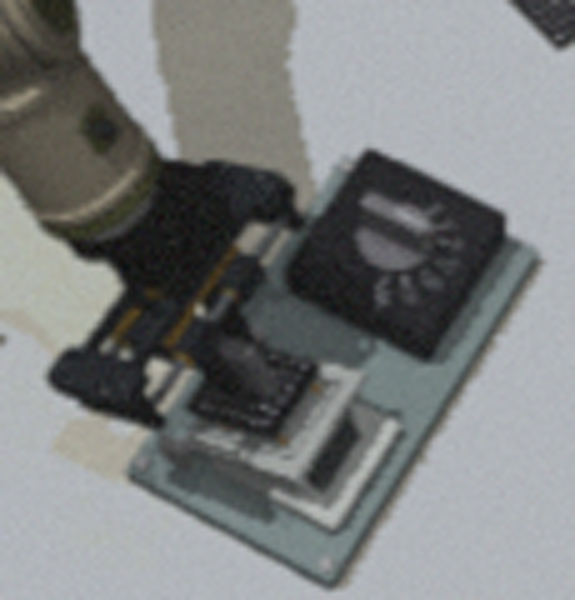

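```bash
cat > chk.py <<'E'
from goal import *
import sys
def pl(u,y,h=0,th=.46,yaw=.1915,o=(.5497,-.1339,0)):
    J=R.from_rotvec([0,0,yaw]); U=np.array([np.cos(th),0,np.sin(th)]);n=np.array([-np.sin(th),0,np.cos(th)])
    return np.array(o)+J.apply(np.array([-.055,-.075+y,.04])+U*u+n*h)
s=read_state(); q=R.from_quat(s["eef_rot"])
print("frame top",[wproj(pl(.097,y),s).round(1) for y in(.032,-.032)],"plate top",[wproj(pl(.11,y),s).round(1) for y in(.045,-.045)])
# module corners per tool: top face at x=+5.5mm, +y .0009+.04
print("mod top",[wproj(s["ee_pos"]+q.apply([.0055,.0409,z]),s).round(1) for z in(-.03,.03)])
E
python3 chk.py; python3 -c "
import cv2
a=cv2.imread('pics/w7.png');cv2.imwrite('pics/w7z.png',cv2.resize(a[125:235,170:345],None,fx=4.5,fy=4.5,interpolation=cv2.INTER_CUBIC))"
```

```text
frame top [array([206.3, 162.5]), array([299.6, 162.3])] plate top [array([187.1, 144.2]), array([318.9, 143.8])]
mod top [array([203.9, 174.8]), array([306.8, 174.7])]
```

View pics/w7z.png

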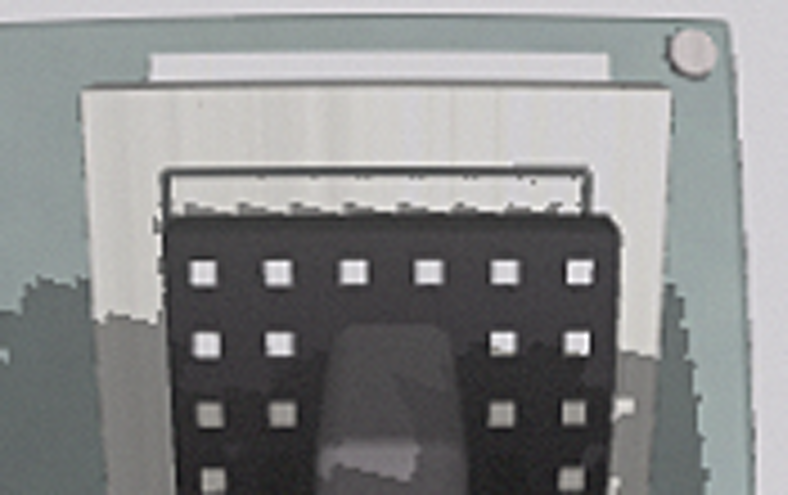

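>>> arm_command([
  [255, 4, -1.5, -2.5, 0, 0, 0],
  [255, 10, -1.5, -2.5, 0, 0, 0],
  [255, 14, -1.5, -2.5, 0, 0, 0],
  [255, 14, -1.5, -2.5, 0, 0, 0],
  [255, 14, -1.5, -2.5, 0, 0, 0],
])

```text
time: 12.5
ee_pos: [0.5463, -0.2095, 0.0835]
eef_rot: [0.562, 0.429, -0.314, 0.633]
ft_force: [-1.3, -0.5, -0.7]
width: 0.0157
```

```bash
cat > st.py <<'E'
from goal import *
import sys
s=read_state(); q=R.from_quat(s["eef_rot"]); print(s["time"],s["width"],"F",q.inv().apply(s["ft_force"]).round(2),"M",q.inv().apply(s["torque"]).round(3)); delta(*goal(.0))
a=camera("wrist")[125:235,170:345,::-1]
cv2.imwrite(sys.argv[1],cv2.resize(a,None,fx=4.5,fy=4.5,interpolation=cv2.INTER_CUBIC))
E
python3 st.py pics/w8z.png; python3 chk.py
```

```text
12.5 0.015733921847516125 F [ 0.03 -1.51  0.26] M [ 0.005 -0.036 -0.639]
shift [7.  1.4 1.4] turn [-0.001 -0.     0.001]
frame top [array([207.1, 163.8]), array([307.6, 163.7])] plate top [array([186.3, 144. ]), array([328.3, 143.9])]
mod top [array([203.9, 174.8]), array([306.8, 174.7])]
```

View pics/w8z.png

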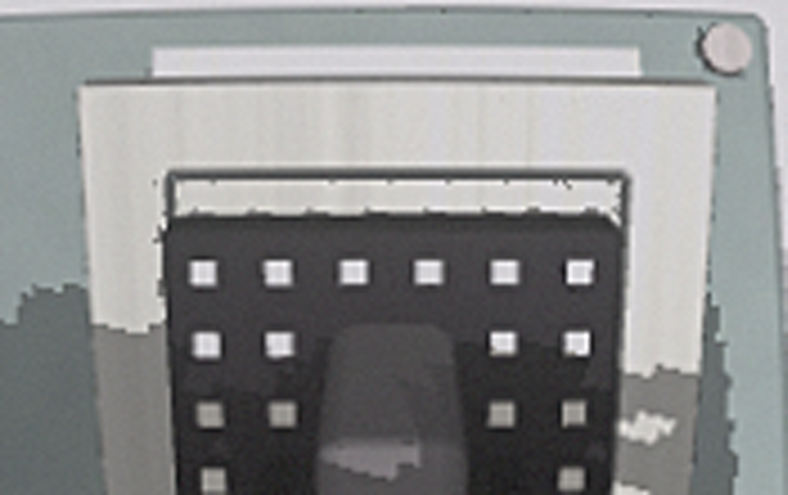

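>>> arm_command([
  [255, 1.5, 0.6, 0.8, 0, 0, 0],
  [255, 3, 0.6, 0.8, 0, 0, 0],
  [255, 4.5, 0.6, 0.8, 0, 0, 0],
  [255, 4.5, 0.6, 0.8, 0, 0, 0],
  [255, 4.5, 0.6, 0.8, 0, 0, 0],
])

```text
time: 13.05
ee_pos: [0.5491, -0.2102, 0.0802]
eef_rot: [0.562, 0.428, -0.314, 0.634]
ft_force: [-0.2, -1.1, 1.0]
width: 0.0161
```

```bash
python3 st.py pics/w9z.png
```

```text
13.05 0.016133763590661498 F [-1.13  0.07  1.  ] M [-0.021 -0.134 -0.514]
shift [2.8 0.6 0.2] turn [-0.001  0.001  0.   ]
```

View pics/w9z.png

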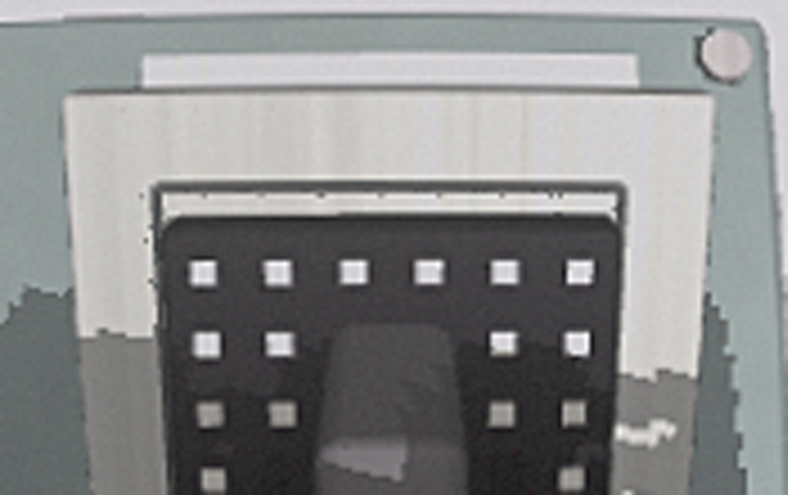

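>>> arm_command([
  [255, 1, 0.4, 0, 0, 0, 0],
  [255, 2, 0.4, 0, 0, 0, 0],
  [255, 2.5, 0.4, 0, 0, 0, 0],
  [255, 2.5, 0.4, 0, 0, 0, 0],
  [255, 2.5, 0.4, 0, 0, 0, 0],
])

```text
time: 13.6
ee_pos: [0.5498, -0.2102, 0.0785]
eef_rot: [0.562, 0.429, -0.314, 0.633]
ft_force: [-15.3, 1.2, 16.2]
width: 0.0155
```

```bash
python3 st.py pics/w10z.png
```

```text
13.6 0.015529272377007899 F [-21.03  -6.09  -4.04] M [ 0.023  0.918 -1.309]
shift [1.  0.6 0.1] turn [-0.001  0.     0.001]
```

View pics/w10z.png

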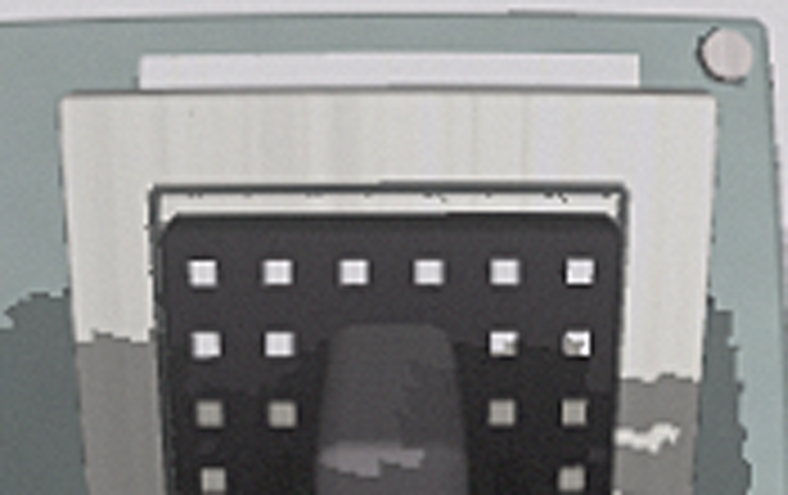

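>>> arm_command([
  [255, -0.5, 0, 0, 0, 0, 0],
  [255, -0.5, 0, 0, 0, 0, 0],
  [255, -0.5, 0, 0, 0, 0, 0],
])

```text
time: 13.95
ee_pos: [0.5498, -0.2101, 0.0787]
eef_rot: [0.562, 0.429, -0.314, 0.633]
ft_force: [-7.7, -0.2, 9.5]
width: 0.0158
```

```bash
python3 st.py pics/x.png
```

```text
13.95 0.01579351101261285 F [-11.83  -2.57  -1.29] M [ 0.016  0.443 -1.016]
shift [1.1 0.6 0.1] turn [-0.001  0.     0.001]
```

>>> arm_command([
  [255, 0, 0, 0, 0, 0, 0.01],
  [255, 0, 0, 0, 0, 0, 0.02],
  [255, 0, 0, 0, 0, 0, 0.02],
  [255, 0, 0, 0, 0, 0, 0.02],
])

```text
time: 14.4
ee_pos: [0.5498, -0.2101, 0.0783]
eef_rot: [0.567, 0.423, -0.308, 0.637]
ft_force: [-5.4, -1.4, 4.9]
width: 0.0156
```

```bash
python3 st.py pics/x.png
```

```text
14.4 0.015597554635107657 F [-6.92 -2.7   0.4 ] M [-0.046 -0.129 -1.374]
shift [0.8 0.7 0.2] turn [-0.001  0.    -0.019]
```

Tilting steeper lowered the force and let the module go deeper, so the plate is steeper than 0.46. I'll keep going that way.

>>> arm_command([
  [255, 0, 0, 0, 0, 0, 0.01],
  [255, 0, 0, 0, 0, 0, 0.02],
  [255, 0, 0, 0, 0, 0, 0.02],
  [255, 0, 0, 0, 0, 0, 0.02],
])

```text
time: 14.85
ee_pos: [0.5497, -0.2101, 0.0787]
eef_rot: [0.571, 0.417, -0.301, 0.64]
ft_force: [-10.3, -0.5, 13.1]
width: 0.0159
```

```bash
python3 st.py pics/w11z.png
```

```text
14.85 0.015901399734336782 F [-16.44  -2.71  -1.44] M [-0.072  0.406 -2.068]
shift [1.2 0.6 0.2] turn [-0.001  0.    -0.039]
```

>>> arm_command([
  [255, 0.4, 0, 0, 0, 0, 0],
  [255, 0.4, 0, 0, 0, 0, 0],
  [255, 0.4, 0, 0, 0, 0, 0],
])

```text
time: 15.2
ee_pos: [0.55, -0.2101, 0.0785]
eef_rot: [0.571, 0.417, -0.301, 0.64]
ft_force: [-13.1, -0.5, 14.0]
width: 0.0155
```

```bash
python3 st.py pics/x.png
```

```text
15.2 0.015466418576651056 F [-18.52  -4.72  -1.95] M [-0.129  0.554 -2.047]
shift [0.9 0.4 0.2] turn [-0.     0.    -0.039]
```

>>> arm_command([
  [255, -0.4, 0, 0, 0, 0, -0.01],
  [255, -0.2, 0, 0, 0, 0, -0.022],
  [255, 0, 0, 0, 0, 0, -0.022],
  [255, 0, 0, 0, 0, 0, -0.022],
  [255, 0, 0, 0, 0, 0, -0.022],
])

```text
time: 15.75
ee_pos: [0.5501, -0.2101, 0.0784]
eef_rot: [0.566, 0.424, -0.309, 0.636]
ft_force: [-12.3, -1.1, 12.2]
width: 0.0159
```

```bash
python3 st.py pics/w12z.png
```

```text
15.75 0.015861847269980082 F [-16.48  -5.28  -1.25] M [-0.099  0.381 -1.287]
shift [0.7 0.4 0.2] turn [-0.001  0.    -0.017]
```

View pics/w12z.png

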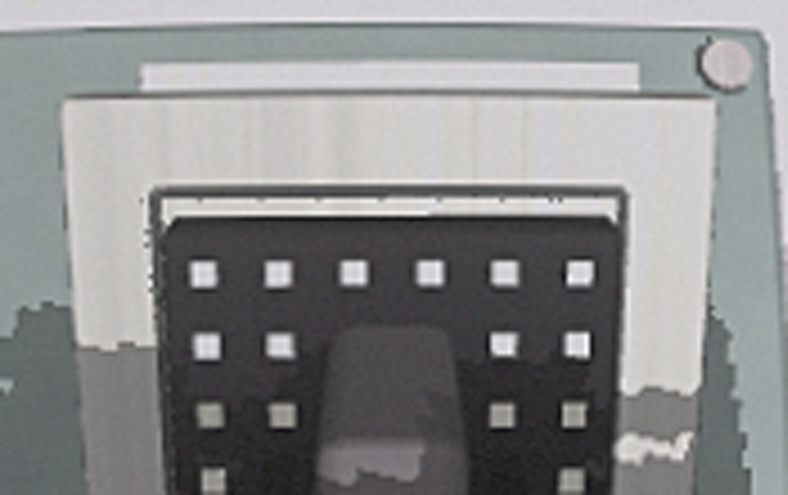

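```bash
cat > m2.py <<'E'
from goal import *
s=read_state();q=R.from_quat(s["eef_rot"])
for c in (.0005,.001,.002,.003): print(c,[wproj(s["ee_pos"]+q.apply([x,c+.04,0]),s)[1].round(1) for x in(.0055,.0155)], "frame in/out edge same plane",[wproj(s["ee_pos"]+q.apply([.0155,c+yy,0]),s)[1].round(1) for yy in (.042,)], "low dots?")
print("frame obs rows: outer",125+186/4.5,"inner",125+195/4.5,"mod edge",125+216/4.5)
E
python3 m2.py
python3 - <<'E'
from h import *
b=camera("scene"); cv2.imwrite("pics/s12.png",cv2.resize(b[190:270,185:275,::-1],None,fx=7,fy=7,interpolation=cv2.INTER_CUBIC))
b=camera("top"); cv2.imwrite("pics/t12.png",cv2.resize(b[160:235,235:345,::-1],None,fx=7,fy=7,interpolation=cv2.INTER_CUBIC))
E
```

```text
0.0005 [np.float64(175.2), np.float64(171.6)] frame in/out edge same plane [np.float64(168.4)] low dots?
0.001 [np.float64(174.4), np.float64(170.8)] frame in/out edge same plane [np.float64(167.6)] low dots?
0.002 [np.float64(172.7), np.float64(169.2)] frame in/out edge same plane [np.float64(165.9)] low dots?
0.003 [np.float64(171.0), np.float64(167.6)] frame in/out edge same plane [np.float64(164.3)] low dots?
frame obs rows: outer 166.33333333333334 inner 168.33333333333334 mod edge 173.0
```

View pics/s12.png

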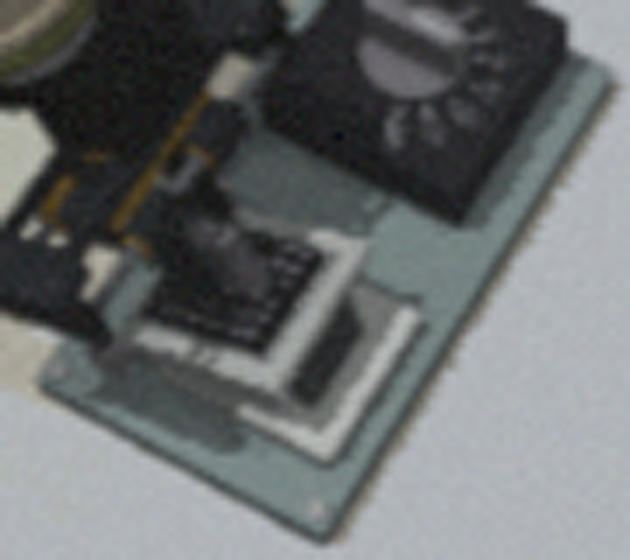

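View pics/t12.png

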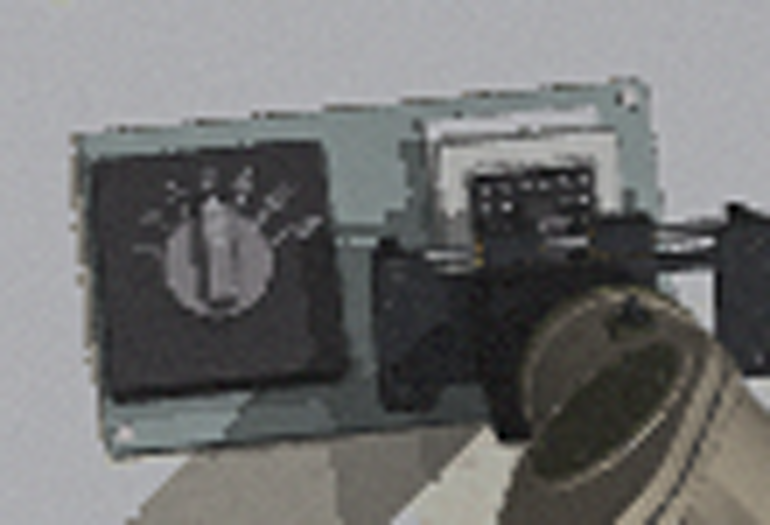

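>>> arm_command([
  [255, 0, -0.2, 0, 0, 0, 0.006],
  [255, 0, -0.2, 0, 0, 0, 0.006],
  [255, 0, -0.2, 0, 0, 0, 0.006],
  [255, 0, -0.2, 0, 0, 0, 0.006],
])

```text
time: 16.3
ee_pos: [0.5502, -0.21, 0.0783]
eef_rot: [0.567, 0.422, -0.307, 0.637]
ft_force: [-9.3, -0.8, 10.3]
width: 0.0156
```

```bash
python3 st.py pics/x.png
```

```text
16.3 0.015648053449956185 F [-13.42  -3.48  -0.95] M [-0.091  0.284 -1.263]
shift [0.7 0.4 0.2] turn [-0.     0.    -0.023]
```

>>> arm_command([
  [255, 0, 0, 0, 0, 0, 0.006],
  [255, 0, 0, 0, 0, 0, 0.006],
  [255, 0, 0, 0, 0, 0, 0.006],
  [255, 0, 0, 0, 0, 0, 0.006],
])

```text
time: 16.75
ee_pos: [0.5502, -0.21, 0.0784]
eef_rot: [0.569, 0.42, -0.305, 0.638]
ft_force: [-9.1, -1.0, 11.1]
width: 0.0153
```

```bash
python3 st.py pics/x.png
```

```text
16.75 0.015303811853171555 F [-14.06  -2.83  -0.73] M [-0.039  0.271 -1.565]
shift [0.7 0.3 0.2] turn [-0.     0.001 -0.029]
```

>>> arm_command([
  [255, 0.1, 0, 0, 0, 0, -0.002],
  [255, 0.1, 0, 0, 0, 0, -0.002],
  [255, 0.1, 0, 0, 0, 0, -0.002],
  [255, 0.1, 0, 0, 0, 0, -0.002],
  [255, 0.1, 0, 0, 0, 0, -0.002],
  [255, 0.1, 0, 0, 0, 0, -0.002],
  [255, 0.1, 0, 0, 0, 0, -0.002],
  [255, 0.1, 0, 0, 0, 0, -0.002],
])

```text
time: 17.6
ee_pos: [0.5502, -0.21, 0.0783]
eef_rot: [0.568, 0.421, -0.305, 0.638]
ft_force: [-9.6, 0.1, 12.4]
width: 0.0153
```

```bash
python3 st.py pics/w13z.png; python3 st.py pics/x.png; python3 - <<'E'
from h import *
cv2.imwrite("pics/w13.png",camera("wrist")[:,:,::-1])
E
```

```text
17.6 0.015295653866376876 F [-15.39  -2.51  -1.88] M [-0.024  0.368 -1.514]
shift [0.6 0.3 0.2] turn [-0.     0.001 -0.027]
17.65 0.015880765325924473 F [-15.41  -3.18  -0.98] M [-0.058  0.371 -1.642]
shift [0.6 0.3 0.2] turn [-0.     0.001 -0.027]
```

View pics/w13z.png

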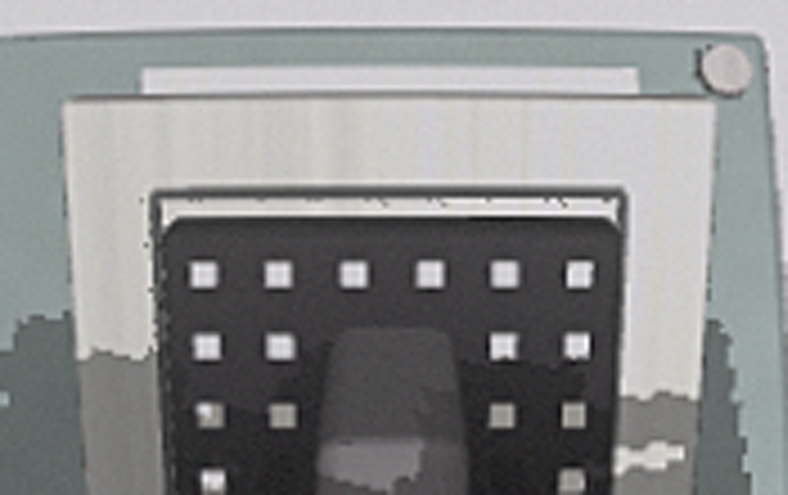

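View pics/w13.png

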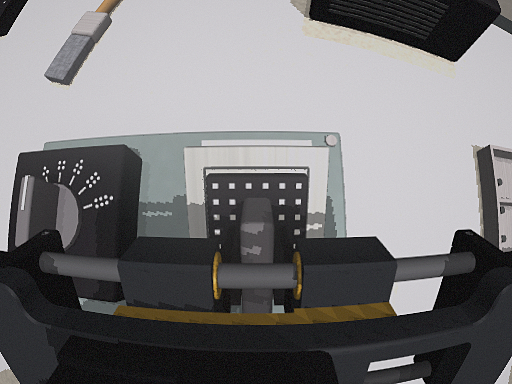

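```bash
python3 -c "
from bench import *
print(close_job())"
```

```text
the job is handed in; nothing more can be done
None
```

I turned the dial from mark 2 to mark 4 and let go. I then gripped the handled module, set it on the sloped plate, and handed in at 17.7 s while still gripping and pressing it.

**Dial:** The wrist picture after release and a later top picture both showed the pointer at the four-dot mark.

**Plate slope:** The cameras put the slope at 0.46 to 0.475 rad. By feel, the pressing force was lowest near 0.485 rad, so I settled at about 0.487 rad.

**Last checks:**
- **Position:** the module sat inside the frame on the plate, with visible gaps at the top and both sides and its edges parallel to the frame. Its lower edge was hidden from view.
- **Press:** the force was steady at about 15 N along the plate's normal. The pins need about 4.8 N, and the plate holds up to 25 N. About 3 N of sideways force remained, and the push was roughly centred, judging by the moment readings.
- **Grip:** it stayed at the handle width, about 15 to 16 mm.

**Not checked directly:**
- The four pins are hidden under the module, so I could not see them. I judge them pressed from the hard contact, the depth and the centred push.
- I did not take a last picture of the whole bench. I never touched the other things on it, and those still in the last wrist view looked undisturbed.

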